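# Spring the blade chest's hidden latch

## Task

The drawer of the blade chest is held by a hidden spring latch. Take the red-handled release rod from the rack, push it gently down the hole in the brass plate on the chest, feeling for the latch and pressing only until it lets go and the drawer springs out, then put the rod back fully home in the rack hole it came from. After that draw the drawer out as far as it goes by its handle, leaving everything else on the bench where it is.

Things in the scene. Friction and masses are not known exactly. Their poses are not given: they have to be found in the camera images.
- chest: wooden blade chest fixed to the bench, 170 mm deep (its x) x 200 mm wide (its y) x 130 mm high, origin at the centre of its underside. Its front faces its own -x, towards the robot. Upright; only its position and yaw differ between starts.
- chest_hole (a point): centre of the mouth of the access hole, level with the chest's top (130 mm above the bench), 50 mm behind the chest's centre, in a 36 mm square brass plate. A plain round hole, 10 mm across, straight down through the 12 mm thick top; the chest is hollow below. More than 25 N from the rod on the chest, its rim or its latch bends the mechanism.
- latch_zone (a point): point fixed in the chest 31 mm below the hole's mouth: below the hole a hidden 34 mm square pad on a spring plunger lies 20 to 42 mm deep (not known beforehand). It pushes back with about 4 N when first touched, 0.6 N more per mm; the latch lets go after 9 to 10 mm (about 10.5 N, then 1 to 2 N less), a rigid stop comes at 14 mm (about 12 N).
- drawer (a joint): how far the drawer is out, m: 0 shut and latched, 0.075 fully out against its stop. Slides along the chest's -x. When the latch lets go a spring throws it out to 0.024 to 0.030 and it stays there; beyond that it slides freely with 1.5 N of friction and stays where it is left.
- drawer_handle (a point): middle of the drawer's brass bar handle along the chest's y, 100 mm long, about 10 mm thick, 35 mm in front of the drawer's face and 95 mm above the bench (35 mm below the chest's top); it moves with the drawer. Axes as the chest's.
- rack: wooden block fixed to the bench, 60 mm (its x) x 200 mm (its y) x 75 mm high, origin at the centre of its underside, with three round 10 mm holes right through, in a row along its y at -62, 0 and +62 mm. A tool hangs upright in each, its collar resting on the block's top. Which hole the rod is in differs between starts.
- rod: thin release rod: a straight round steel rod, 6 mm thick with a round tip, 65 mm from the tip to a 17 mm wide brass collar (11 mm high), then a red handle 20 mm square and 55 mm long (from 75 to 130 mm above the tip); 40 to 85 g. Origin at the tip, z up to the handle, x and y across the handle's flats (within 0.1 rad of the rack's). In the rack the tip is 10 mm above the bench.
- rod_grip (a point): middle of the rod's red handle, on its axis, 102.5 mm above its tip; axes as the rod's.
- cup: bystander, loose: white paper cup, 76 mm wide, 90 mm high; origin at the centre of its underside, z up.
- plane: bystander, loose: small steel block plane with a wooden grip, 150 x 45 x 58 mm, lying flat; origin at the centre of its underside, z up.
- glue: bystander, loose: white bottle with an orange cap, 56 mm wide, 130 mm high; origin at the centre of its underside, z up.
- spool: bystander, loose: wooden spool clamp, 36 mm wide, 70 mm high, upright; origin at the centre of its underside, z up.
- weight: bystander, loose: brass weight with a knob, 48 mm wide, 58 mm high; origin at the centre of its underside, z up.
- awl: bystander, loose: look-alike tool in the rack with a pale wooden handle and an 8 mm shank; same shape, size and frame as the rod otherwise.
- burnisher: bystander, loose: look-alike tool in the rack with a black handle and an 8 mm shank; same shape, size and frame as the rod otherwise.
Mind the look-alikes: they are no part of the job. There is more than one size of the rod; the one meant has the size given above.

How it is judged:
By the outcome, as a careful person would: the job done as asked, in the order asked, and still so for the second after the job is handed in, with the robot touching nothing.
It also fails if it takes over 72 s, if anything falls off the work surface, if the arm or the gripper's body presses on something with over 40 N, if the wrist force passes 120 N, or if a joint passes its speed limit or range.

## Robot

A 6-joint arm with a two-finger parallel gripper is mounted at the origin on the work surface. World frame = base frame: x ahead of the robot, y to its left, z up, the work surface at z = 0. Lengths are in mm, angles in rad, forces in N, time in s.
With the tool pointing down it reaches from about 200 to 875 mm from the base axis. Payload 3.4 kg.
Tool frame: the origin (TCP) lies midway between the tips of the shut fingers; the grasp point (between the pads) lies 19 mm behind it; z points along the fingers, y is the line along which they close (so a half turn about z gives the same grasp; the last joint's range is limited). The gripper opens to 94 mm and grips with 3 to 60 N. Pads are 16 mm wide; open, the fingers measure 119 mm over their backs; the gripper's body (75 mm by 177 mm) begins 78 mm behind the grasp point.
Start: joints at [1.076, 0.276, 1.505, -0, 1.361, -0.121], TCP at [209.984, 535.324, 205.493] pointing down, gripper open.
Joint ranges: [-2.89, 2.89], [-0.75, 2.08], [0.22, 2.7], [-1.18, 4.32], [0.11, 2.71], [-2.7, 2.7]. Speed limits (rad/s): [2.57, 2.57, 3.14, 3.14, 3.14, 3.14].

## Interface

Orientations are given as a rotation vector (axis times angle).
In Python, from cell import status, snapshot, manip gives the robot as it stands. The module is installed in compiled form; this text tells all that it offers.
- The arm moves only by the tool jog_arm, never from a script. Its argument "moves" is a list that holds one entry, the list of rows, each a list of 7 numbers: the closure in counts, from 0 (fully open) to 255 (shut), then the shift along the world's x, y, z each as a share of 400 mm, from -1 to 1, then the turn, a rotation vector about the world's x, y, z each as a share of 90 degrees, from -1 to 1. In form: [[[grip, x, y, z, rx, ry, rz], ...]]. A call has 1 to 20 rows; each row is the pose to reach, as a shift and turn from the pose commanded when the call began; what a row does not reach only later rows make up. A row lasts 1/12 s, in which the tool goes at most 41.7 mm and 7.16 degrees, less where a joint would pass 70% of its speed; a pose out of reach is approached as far as the arm can. A call with a number of a shift or a turn outside -1 to 1 is refused whole. A call with a gripper value outside its range is refused whole. The fingers move at their own pace and stop on an object; "grip_force" is the grip in N (left out, the last holds). Time passes only in rows, so rows that repeat a pose let the fingers close. It gives the time, the measured TCP pose, the force, the opening and the grip force at its end, in the units of the state.
- status.state(): the state, without advancing time (a new reading comes with each control period).
- snapshot(name): name is "scene" or "top"; returns a dict with "frame" (400x640x3 uint8, red, green, blue), "range_z" (400x640 float32, mm along the optical axis (not along the pixel's ray), 0 where there is no reading), "K" (3x3 intrinsics, pixels), "R" (3x3) and "t" (3): a world point X has camera coordinates R X + t. Camera axes: x right, y down, z forward; pixel columns grow to the right and rows downward; lengths in mm; the calibration is good to about 2 mm. A picture is of the moment at which its call begins.
- manip.sign_off(): hands the job in; it is judged then, once.
The state is a dict: "clock": time; "qpos": joint angles; "joint_vel": joint speeds; "joint_torque": joint torques, N m; "position": TCP position; "eef_rot": TCP orientation; "force": force on the tool from outside, world axes, zero at the start; "moment": the same for the moment, N m; "grip_width": finger opening in mm; "gripper_force": force on a finger pad.
Only numpy, scipy, OpenCV 4.12 (cv2) and the standard library are available. Lean on these libraries where they do the work, as an engineer would, in place of code of your own. Each camera call takes 0.05 s, during which the arm holds its last target. There are 200 camera calls.

## Working session

There is one attempt and no reset: what is moved stays moved. The work goes in short steps, Python scripts to look and compute and a tool call to move; the robot and the scene stay as the last step left them, time stands still between calls to the robot, and variables do not carry over. Pictures are saved under pics/ and viewed, at most 10 in all, crops included, and the job is handed in when it is done.

Besides the shell and the picture viewer there is one more tool, called after "Call:" by a JSON object that holds its "name" and its "arguments", one argument or row to a line. jog_arm: Moves the arm, as the interface text tells. Shift numbers are shares of 400 mm and turn numbers shares of 90 degrees, none past 1 either way. Its arguments: {"type":"object","properties":{"moves":{"type":"array"},"grip_force":{"type":"number"}},"required":["moves"]}

```bash
mkdir -p pics; cat > h.py <<'E'
import numpy as np, cv2
from cell import status, snapshot, manip
def pts(s):
    z=s["range_z"].astype(float);K=s["K"];v,u=np.mgrid[0:z.shape[0],0:z.shape[1]]
    c=np.stack([(u-K[0,2])/K[0,0]*z,(v-K[1,2])/K[1,1]*z,z],-1)
    P=(c-s["t"])@s["R"]; P[z<=0]=np.nan
    return P
def ray(s,u,v,h):
    d=s["R"].T@np.linalg.inv(s["K"])@np.array([u,v,1.]);o=-s["R"].T@s["t"]
    return o+d*(h-o[2])/d[2]
E
python3 - <<'E'
from h import *
st=status.state(); print({k:np.round(v,3) for k,v in st.items()})
for n in("scene","top"):
    s=snapshot(n);cv2.imwrite(f"pics/{n}0.png",s["frame"][:,:,::-1]);np.savez(f"{n}0.npz",**s)
    print(n,np.round(-s["R"].T@s["t"]),np.round(s["R"],2).tolist(),np.round(s["K"][0,0]))
E
```

```text
{'clock': np.float64(0.0), 'qpos': array([ 1.076,  0.277,  1.506, -0.   ,  1.361, -0.121]), 'joint_vel': array([ 0.   , -0.   ,  0.   ,  0.   ,  0.001, -0.   ]), 'joint_torque': array([-3.0000e-03, -4.0459e+01, -2.3723e+01,  7.0000e-02,  3.5000e-02,
       -0.0000e+00]), 'position': array([209.717, 534.818, 204.645]), 'eef_rot': array([-5.840e-01, -3.086e+00,  3.000e-03]), 'force': array([-0.867,  0.124, -0.719]), 'moment': array([ 0.013,  0.029, -0.017]), 'gripper_force': np.float64(0.0), 'grip_width': np.float64(94.034)}
scene [ 973. -604.  780.] [[0.84, 0.54, 0.01], [0.36, -0.56, -0.74], [-0.39, 0.63, -0.67]] 376.0
top [ 441.   40. 1133.] [[-0.01, -1.0, -0.01], [-0.99, 0.01, -0.11], [0.11, 0.01, -0.99]] 367.0
```

View pics/top0.png

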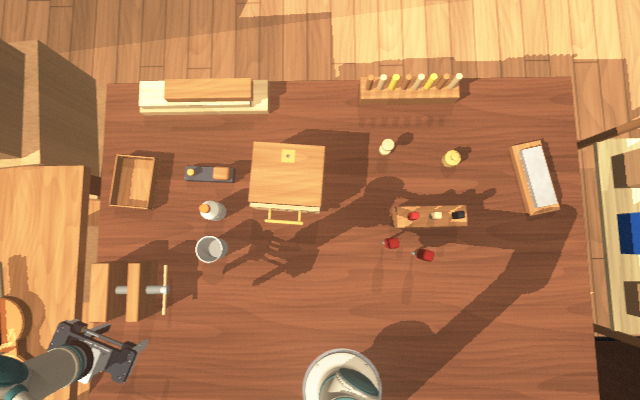

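View pics/scene0.png

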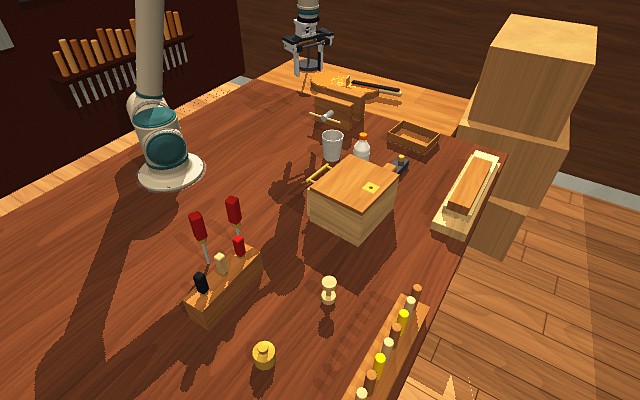

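Top view: the chest is at (287,175) with its brass plate at (288,156). The rack is at (431,216), holding red (414,215), pale (436,215) and black (458,215) tools. Two more red-handled tools stand outside the rack at (391,243) and (425,255). The rod should be the red one in the rack, so I'll confirm with a crop and measure.

```bash
python3 - <<'E'
from h import *
T=dict(np.load("top0.npz"));S=dict(np.load("scene0.npz"))
cv2.imwrite("pics/crop1.png",np.vstack([cv2.resize(T["frame"][190:280,370:490,::-1],(600,300),interpolation=cv2.INTER_CUBIC),cv2.resize(S["frame"][180:330,130:330,::-1],(600,300),interpolation=cv2.INTER_CUBIC)]))
def top(s,z0,z1,box,n):
    P=pts(s);m=((P[...,2]>z0)&(P[...,2]<z1)).astype(np.uint8)
    b=np.zeros_like(m);b[box[1]:box[3],box[0]:box[2]]=1;m*=b
    Q=P[m>0][:,:2].astype(np.float32);r=cv2.minAreaRect(Q)
    print(n,len(Q),"z",np.median(P[m>0][:,2]).round(1),np.round(r[0],1),np.round(r[1],1),round(r[2],2),"med",np.median(Q,0).round(1))
top(T,122,140,(240,135,335,225),"chestT");top(S,122,140,(300,150,400,250),"chestS")
top(T,68,82,(385,195,475,235),"rackT");top(S,68,82,(180,240,270,330),"rackS")
for s,n in((T,"T"),(S,"S")):
    P=pts(s);h=cv2.cvtColor(s["frame"],cv2.COLOR_RGB2HSV)
    red=(((h[...,0]<6)|(h[...,0]>172))&(h[...,1]>170)&(h[...,2]>70)).astype(np.uint8)
    yel=((h[...,0]>20)&(h[...,0]<34)&(h[...,1]>130)&(h[...,2]>110)).astype(np.uint8)
    for nm,m,a in(("red",red,20),("yel",yel,20)):
        k,l,st,c=cv2.connectedComponentsWithStats(m)
        for i in range(1,k):
            if st[i,4]>=a:
                q=P[l==i];q=q[~np.isnan(q[:,0])]
                if len(q)==0: continue
                tq=q[q[:,2]>q[:,2].max()-8]
                print(n,nm,c[i].round(1),st[i,4],"z",q[:,2].min().round(),q[:,2].max().round(),"mean",q.mean(0).round(1),"top",tq.mean(0).round(1),"ext",np.ptp(q,axis=0).round())
E
```

```text
chestT 4335 z 129.9 [622.9 147.2] [200.7 171.1] 85.31 med [620.6 146.5]
chestS 2926 z 129.9 [623.4 150.1] [205.6 173. ] 85.39 med [628.9 136.1]
rackT 1186 z 74.7 [ 502.3 -265.4] [ 60.1 201.6] 0.73 med [ 499.4 -257.9]
rackS 1608 z 74.8 [ 465.5 -263.8] [139.4 201. ] 0.92 med [ 512.  -279.5]
T red [413.3 215.5] 74 z 91.0 142.0 mean [ 500.7 -198.7  129.8] top [ 501.4 -201.2  139.1] ext [18. 18. 52.]
T red [391.5 242.7] 130 z -2.0 181.0 mean [ 428.  -131.1  163.3] top [ 428.9 -134.6  176. ] ext [ 26.  26. 183.]
T red [425.7 254.8] 147 z 111.0 179.0 mean [ 396.1 -218.4  164.5] top [ 395.7 -222.   175.7] ext [30. 28. 69.]
T yel [429.5  81.6] 79 z -749.0 128.0 mean [ 906.6 -276.6   71.7] top [ 899.6 -275.8  124.1] ext [416. 265. 877.]
T yel [392.9  82.2] 66 z -752.0 127.0 mean [ 914.3 -170.    54.8] top [ 896.4 -167.1  124. ] ext [419. 176. 879.]
T yel [455.9 154.6] 25 z 34.0 61.0 mean [ 687.7 -354.    44.6] top [ 684.7 -353.6   56.4] ext [32. 24. 27.]
S red [233.  209.5] 358 z -0.0 178.0 mean [ 433.7 -138.2  145.6] top [ 431.8 -136.5  175.1] ext [171. 133. 179.]
S red [197.3 225.3] 359 z -2
[... 254 characters left out ...]
  -60.9] top [  66.7 1047.8  -59.9] ext [45. 48. 10.]
S yel [465.6 122.5] 21 z -91.0 -80.0 mean [ 729.3 1049.2  -85.2] top [ 730.  1047.4  -84.7] ext [30. 48. 11.]
S yel [318.  171.7] 47 z 96.0 102.0 mean [494.4 159.6  99.7] top [494.4 159.6  99.7] ext [28. 94.  6.]
S yel [370.6 187.2] 109 z 127.0 133.0 mean [673.3 144.9 130. ] top [673.3 144.9 130. ] ext [39. 38.  6.]
S yel [402.6 318.7] 173 z 56.0 127.0 mean [ 903.3 -169.   109.4] top [ 901.7 -166.1  124.3] ext [19. 37. 71.]
S yel [263.8 349. ] 244 z 34.0 60.0 mean [ 684.5 -345.    44.4] top [ 683.  -346.1   56.6] ext [44. 44. 25.]
S yel [378.9 364. ] 223 z 54.0 128.0 mean [ 903.2 -277.   107.9] top [ 901.6 -274.1  124.2] ext [19. 20. 74.]
```

View pics/crop1.png

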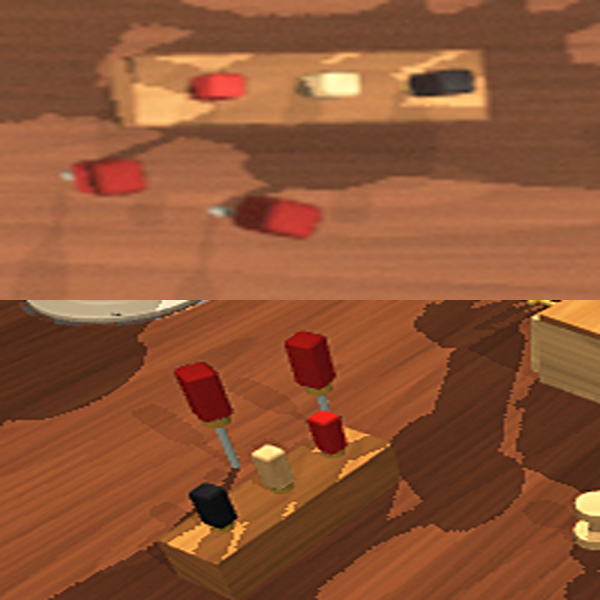

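The crop settles it. Three red candidates:
- **(414,215):** in the rack, top at 140 mm and handle about 18 mm wide, which matches the stated size.
- **(391,243) and (425,255):** free-standing, top at 178 mm with larger handles, so not the rod.

I'll reach for the rack one and keep clear of the other two.

Call:
{"name": "jog_arm", "arguments": {
  "moves": [
    [[0,0,0,0.2,0,0,0],[0,0,0,0.311,0,0,0],[0,0.3,-1,0.311,0,0,-0.3],[0,0.3,-1,0.311,0,0,-0.754],[0,0.3,-1,0.311,0,0,-0.754],[0,0.3,-1,0.311,0,0,-0.754],[0,0.3,-1,0.311,0,0,-0.754],[0,0.3,-1,0.311,0,0,-0.754],[0,0.3,-1,0.311,0,0,-0.754],[0,0.3,-1,0.311,0,0,-0.754],[0,0.3,-1,0.311,0,0,-0.754],[0,0.3,-1,0.311,0,0,-0.754],[0,0.3,-1,0.311,0,0,-0.754],[0,0.3,-1,0.311,0,0,-0.754],[0,0.3,-1,0.311,0,0,-0.754],[0,0.3,-1,0.311,0,0,-0.754]]
  ],
  "grip_force": 30
}}

```text
clock: 1.43
position: [329.4, 136.5, 329.5]
eef_rot: [-2.204, -2.237, 0.0]
force: [-0.4, -0.1, 0.2]
grip_width: 94.0
gripper_force: 0.0
```

Call:
{"name": "jog_arm", "arguments": {
  "moves": [
    [[0,0.431,-0.846,0,0,0,0],[0,0.431,-0.846,0,0,0,0],[0,0.431,-0.846,0,0,0,0],[0,0.431,-0.846,0,0,0,0],[0,0.431,-0.846,0,0,0,0],[0,0.431,-0.846,0,0,0,0],[0,0.431,-0.846,0,0,0,0],[0,0.431,-0.846,0,0,0,0],[0,0.431,-0.846,0,0,0,0],[0,0.431,-0.846,0,0,0,0],[0,0.431,-0.846,0,0,0,0],[0,0.431,-0.846,-0.2,0,0,0],[0,0.431,-0.846,-0.2,0,0,0],[0,0.431,-0.846,-0.2,0,0,0],[0,0.431,-0.846,-0.2,0,0,0],[0,0.431,-0.846,-0.2,0,0,0]]
  ]
}}

```text
clock: 2.77
position: [503.8, -201.9, 252.4]
eef_rot: [2.202, 2.236, 0.002]
force: [0.6, -0.1, 1.2]
grip_width: 93.9
gripper_force: 0.0
```

```bash
python3 - <<'E'
from h import *
st=status.state(); print({k:np.round(v,3) for k,v in st.items() if k in("clock","qpos","position","eef_rot","force","joint_vel")})
for n in("scene","top"):
    s=snapshot(n);cv2.imwrite(f"pics/{n}1.png",s["frame"][:,:,::-1])
a=cv2.imread("pics/scene1.png")[120:320,110:350];b=cv2.imread("pics/top1.png")[180:280,370:490]
cv2.imwrite("pics/p1.png",np.hstack([cv2.resize(a,(400,333)),cv2.resize(b,(400,333))]))
# plate in top view
T=dict(np.load("top0.npz"));f=T["frame"][140:172,272:306];h=cv2.cvtColor(f,cv2.COLOR_RGB2HSV)
m=((h[...,0]>=22)&(h[...,0]<34)&(h[...,1]>120)).astype(np.uint8)
k,l,s_,c=cv2.connectedComponentsWithStats(m)
for i in range(1,k):
    if s_[i,4]>30:print(c[i]+[272,140],s_[i],ray(T,*(c[i]+[272,140]),130))
g=cv2.cvtColor(f,cv2.COLOR_RGB2GRAY);print(g[6:26,8:26])
E
```

```text
{'clock': np.float64(2.767), 'qpos': array([-0.51 ,  0.202,  1.491,  0.   ,  1.446, -0.525]), 'joint_vel': array([-0.013, -0.011, -0.046, -0.003, -0.008,  0.002]), 'position': array([ 503.759, -201.882,  252.398]), 'eef_rot': array([2.202e+00, 2.236e+00, 2.000e-03]), 'force': array([ 0.63 , -0.057,  1.161])}
[287.74482759 155.57931034] [  9   9  14  14 145] [672.0349818 144.250313  130.       ]
[[198 198 199 201 199 203 200 201 200 202 204 203 204 207 206 205 207 206]
 [191 192 194 194 193 195 196 192 193 194 195 194 196 195 198 198 198 198]
 [189 189 189 190 190 189 190 190 187 188 189 189 191 192 191 188 191 192]
 [189 194 208 219 216 210 211 204 200 198 199 199 194 189 187 185 185 189]
 [193 199 220 228 227 228 229 229 228 228 229 228 228 228 224 205 186 187]
 [197 201 220 228 229 227 228 229 228 229 229 229 229 230 223 206 191 191]
 [198 207 223 229 229 230 228 229 227 229 228 228 229 226 222 203 192 192]
 [199 211 223 228 228 230 230 230 229 230 229 229 229 229 221 202 197 196]
 [195 204 223 229 228 230 221 193 195 212 224 231 230 231 222 205 200 200]
 [193 209 223 226 226 223 188 139 157 183 217 229 229 229 221 200 193 194]
 [196 211 223 227 228 218 173 157 184 204 222 228 227 227 217 199 192 195]
 [200 214 227 229 229 229 221 193 184 216 227 230 228 229 217 196 197 197]
 [196 218 229 230 230 229 229 228 227 228 229 229 228 230 219 201 201 199]
 [197 217 229 230 229 230 229 229 229 229 230 230 229 230 220 199 200 201]
 [198 218 229 229 230 230 230 230 229 230 229 229 230 228 217 202 202 202]
 [201 220 228 228 228 230 230 229 230 229 229 229 230 228 215 198 194 193]
 [192 194 196 197 197 204 208 206 206 212 216 214 220 219 203 187 189 187]
 [189 191 189 189 188 187 185 186 186 187 189 186 188 186 185 186 184 186]
 [182 183 183 183 182 184 187 184 186 185 185 184 187 185 185 187 189 190]
 [187 188 184 185 189 188 187 188 187 189 189 188 189 188 187 189 189 188]]
```

View pics/p1.png

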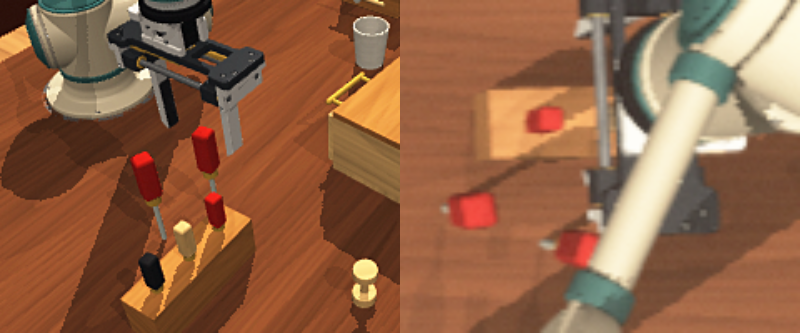

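The gripper is above the rack rod, closing along x, and clear of the two tall tools. Descending.

Call:
{"name": "jog_arm", "arguments": {
  "moves": [
    [[0,0,0,-0.08,0,0,0],[0,0,0,-0.16,0,0,0],[0,0,0,-0.24,0,0,0],[0,0,0,-0.3,0,0,0],[0,0,0,-0.34,0,0,0],[0,0,0,-0.37,0,0,0],[0,0,0,-0.385,0,0,0],[0,0,0,-0.385,0,0,0],[0,0,0,-0.385,0,0,0],[0,0,0,-0.385,0,0,0],[0,0,0,-0.385,0,0,0]]
  ]
}}

```text
clock: 3.78
position: [503.4, -203.6, 97.3]
eef_rot: [2.205, 2.233, 0.001]
force: [0.5, -0.3, 0.0]
grip_width: 94.1
gripper_force: 0.0
```

Call:
{"name": "jog_arm", "arguments": {
  "moves": [
    [[100,0,0,0,0,0,0],[170,0,0,0,0,0,0],[255,0,0,0,0,0,0],[255,0,0,0,0,0,0],[255,0,0,0,0,0,0],[255,0,0,0,0,0,0],[255,0,0,0,0,0,0],[255,0,0,0,0,0,0],[255,0,0,0,0,0,0],[255,0,0,0,0,0,0],[255,0,0,0,0,0,0],[255,0,0,0,0,0,0]]
  ],
  "grip_force": 30
}}

```text
clock: 4.78
position: [502.3, -203.1, 95.9]
eef_rot: [-2.207, -2.235, 0.0]
force: [0.1, 0.5, -0.4]
grip_width: 19.9
gripper_force: 30.0
```

Rod gripped, width 19.9 mm. Lifting it and carrying it above the plate.

Call:
{"name": "jog_arm", "arguments": {
  "moves": [
    [[255,0,0,0.05,0,0,0],[255,0,0,0.1,0,0,0],[255,0,0,0.17,0,0,0],[255,0,0,0.24,0,0,0],[255,0,0,0.32,0,0,0],[255,0,0,0.4,0,0,0],[255,0.04,0.08,0.4,0,0,0],[255,0.08,0.16,0.4,0,0,0],[255,0.12,0.24,0.4,0,0,0],[255,0.16,0.32,0.4,0,0,0],[255,0.2,0.4,0.4,0,0,0],[255,0.24,0.48,0.4,0,0,0],[255,0.28,0.56,0.4,0,0,0],[255,0.32,0.64,0.4,0,0,0],[255,0.36,0.72,0.4,0,0,0],[255,0.4,0.8,0.4,0,0,0],[255,0.426,0.869,0.39,0,0,0],[255,0.426,0.869,0.38,0,0,0],[255,0.426,0.869,0.37,0,0,0],[255,0.426,0.869,0.37,0,0,0]]
  ]
}}

```text
clock: 6.45
position: [671.8, 144.0, 242.2]
eef_rot: [-2.206, -2.235, 0.005]
force: [-1.0, 0.0, -2.0]
grip_width: 19.8
gripper_force: 30.0
```

Call:
{"name": "jog_arm", "arguments": {
  "moves": [
    [[255,0,0,-0.02,0,0,0],[255,0,0,-0.04,0,0,0],[255,0,0,-0.04,0,0,0],[255,0,0,-0.04,0,0,0],[255,0,0,-0.04,0,0,0],[255,0,0,-0.04,0,0,0]]
  ]
}}

```text
clock: 6.95
position: [673.0, 144.1, 228.4]
eef_rot: [2.208, 2.234, 0.001]
force: [-0.6, 0.5, -1.1]
grip_width: 19.7
gripper_force: 30.0
```

```bash
python3 - <<'E'
from h import *
st=status.state(); print({k:np.round(v,3) for k,v in st.items() if k in("clock","position","eef_rot","force","grip_width")})
S=snapshot("scene");T=snapshot("top");np.savez("scene2.npz",**S);np.savez("top2.npz",**T)
a=S["frame"][130:220,320:420,::-1];b=T["frame"][120:190,250:330,::-1]
cv2.imwrite("pics/p2.png",np.vstack([cv2.resize(a,(600,540),interpolation=cv2.INTER_CUBIC)[0:540]]))
cv2.imwrite("pics/p2t.png",cv2.resize(b,(400,350)))
for p in(st["position"]-[0,0,86],[672.6,144.4,130]):
    for n,s in(("S",S),("T",T)):
        c=s["K"]@(s["R"]@np.array(p)+s["t"]);print(n,(c[:2]/c[2]).round(1))
P=pts(S)
E
```

```text
{'clock': np.float64(6.95), 'position': array([672.974, 144.146, 228.391]), 'eef_rot': array([2.208e+00, 2.234e+00, 1.000e-03]), 'force': array([-0.622,  0.517, -1.051]), 'grip_width': np.float64(19.723)}
S [370.9 183.7]
T [287.3 154.2]
S [370.3 187.2]
T [287.7 155.4]
```

View pics/p2.png

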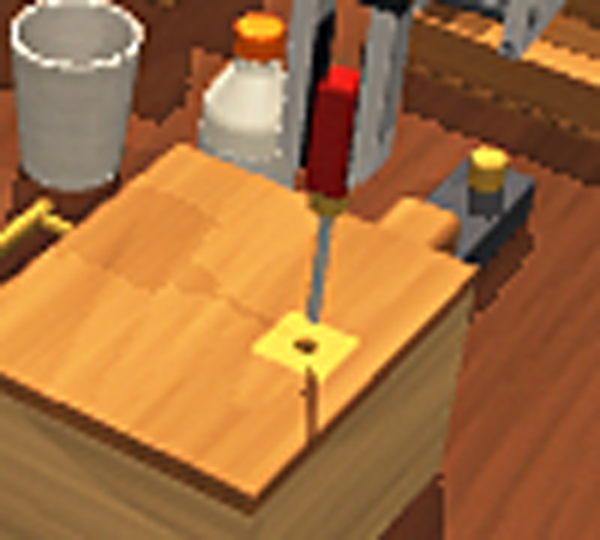

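The tip is about 12 mm above the plate, at crop (314,320), and the hole is at (305,346). I'll measure both to sub-pixel before lowering.

```bash
python3 - <<'E'
from h import *
S=dict(np.load("scene2.npz"))
def pr(p):
    c=S["K"]@(S["R"]@np.array(p,float)+S["t"]);return (c[:2]/c[2])
f=S["frame"].astype(float)
x,y,z=672.97,144.15,228.39
# rod: bluish/grey vs orange wood: blue-minus-red weight
w=np.clip(f[...,2]-f[...,0]+130,0,None)
for r in range(166,184):
    row=w[r,364:381]; base=np.median(row); q=np.clip(row-base-25,0,None)
    # predicted axis at that row
    zz=np.linspace(z-86,z-15,200);uv=np.array([pr([x,y,a]) for a in zz]);u=np.interp(r,uv[::-1,1][::-1] if uv[0,1]<uv[-1,1] else uv[::-1,1],uv[:,0] if uv[0,1]<uv[-1,1] else uv[::-1,0])
    print(r,round((q*np.arange(364,381)).sum()/max(q.sum(),1e-6),2),"pred",round(u,2),q.round().astype(int).tolist())
g=cv2.cvtColor(S["frame"],cv2.COLOR_RGB2GRAY)[184:192,364:380];print(g)
d=np.clip(215-g[1:6,2:12].astype(float),0,None);v,u=np.mgrid[185:190,366:376];print((d*u).sum()/d.sum(),(d*v).sum()/d.sum())
print("jac per mm x,y,z",[(pr(np.array([672.6,144.4,130])+e)-pr([672.6,144.4,130])).round(3) for e in np.eye(3)])
E
```

```text
166 373.83 pred 373.19 [0, 0, 0, 0, 0, 0, 0, 0, 0, 61, 86, 31, 0, 0, 0, 0, 0]
167 373.7 pred 373.06 [0, 0, 0, 0, 0, 0, 0, 0, 0, 61, 112, 7, 0, 0, 0, 0, 0]
168 373.47 pred 372.92 [0, 0, 0, 0, 0, 0, 0, 0, 0, 119, 107, 0, 0, 0, 0, 0, 0]
169 373.47 pred 372.79 [0, 0, 0, 0, 0, 0, 0, 0, 0, 123, 108, 0, 0, 0, 0, 0, 0]
170 373.48 pred 372.66 [0, 0, 0, 0, 0, 0, 0, 0, 0, 117, 106, 0, 0, 0, 0, 0, 0]
171 373.47 pred 372.53 [0, 0, 0, 0, 0, 0, 0, 0, 0, 118, 106, 0, 0, 0, 0, 0, 0]
172 373.29 pred 372.4 [0, 0, 0, 0, 0, 0, 0, 0, 6, 112, 56, 0, 0, 0, 0, 0, 0]
173 372.96 pred 372.27 [0, 0, 0, 0, 0, 0, 0, 0, 64, 108, 56, 0, 0, 0, 0, 0, 0]
174 372.67 pred 372.14 [0, 0, 0, 0, 0, 0, 0, 0, 66, 107, 7, 0, 0, 0, 0, 0, 0]
175 372.48 pred 372.0 [0, 0, 0, 0, 0, 0, 0, 0, 119, 108, 0, 0, 0, 0, 0, 0, 0]
176 372.47 pred 371.87 [0, 0, 0, 0, 0, 0, 0, 0, 122, 108, 0, 0, 0, 0, 0, 0, 0]
177 372.47 pred 371.74 [0, 0, 0, 0, 0, 0, 0, 0, 119, 105, 0, 0, 0, 0, 0, 0, 0]
178 372.48 pred 371.61 [0, 0, 0, 0, 0, 0, 0, 0, 117, 107, 0, 0, 0, 0, 0, 0, 0]
179 372.31 pred 371.48 [0, 0, 0, 0, 0, 0, 0, 3, 112, 55, 0, 0, 0, 0, 0, 0, 0]
18
[... 274 characters left out ...]
0, 0, 131, 0, 0, 0, 0, 0, 0, 0, 0]
[[143 169 219 217 225 225 228 228 229 227 210 183 172 175 175 174]
 [184 231 215 215 216 229 230 230 226 224 225 227 215 185 167 167]
 [230 226 225 225 228 198 172 168 216 228 225 223 225 225 230 201]
 [227 224 223 225 222  81  77  77 116 222 224 221 221 225 230 201]
 [228 224 224 225 227 200 113  60 160 229 224 221 224 228 200 161]
 [212 222 228 226 224 227 232 233 228 226 222 224 228 201 161 164]
 [180 176 192 218 228 228 229 229 227 224 224 229 200 161 165 174]
 [179 173 168 169 192 224 232 138 233 228 230 200 162 164 174 182]]
370.51113467656415 187.23329798515377
jac per mm x,y,z [array([0.329, 0.127]), array([ 0.165, -0.195]), array([ 0.037, -0.284])]
```

View pics/p2t.png

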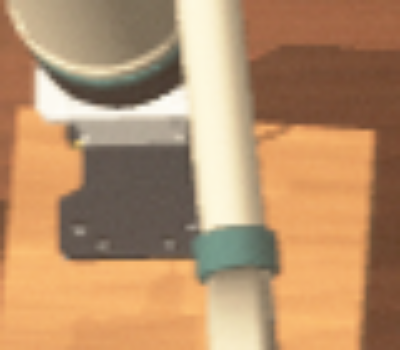

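The rod is vertical but sits about 0.5 px to the right of the hole, or 1–2 mm. I'll correct by (-0.6,-1.6) mm and go to 3 mm above the plate.

Call:
{"name": "jog_arm", "arguments": {
  "moves": [
    [[255,-0.0015,-0.004,-0.01,0,0,0],[255,-0.0015,-0.004,-0.0225,0,0,0],[255,-0.0015,-0.004,-0.0225,0,0,0],[255,-0.0015,-0.004,-0.0225,0,0,0],[255,-0.0015,-0.004,-0.0225,0,0,0],[255,-0.0015,-0.004,-0.0225,0,0,0]]
  ]
}}

```text
clock: 7.55
position: [672.3, 143.0, 218.9]
eef_rot: [2.207, 2.235, 0.0]
force: [1.2, -0.6, -1.1]
grip_width: 19.7
gripper_force: 30.0
```

```bash
python3 - <<'E'
from h import *
st=status.state(); print({k:np.round(v,3) for k,v in st.items() if k in("clock","position","force","grip_width")})
S=snapshot("scene")
cv2.imwrite("pics/p3.png",cv2.resize(S["frame"][165:200,350:390,::-1],(640,560),interpolation=cv2.INTER_NEAREST))
f=S["frame"].astype(float);w=f[...,2]-f[...,0]+130
for r in range(170,192):
    row=w[r,364:381];q=np.clip(row-np.median(row)-25,0,None);print(r,round((q*np.arange(364,381)).sum()/max(q.sum(),1e-6),2),cv2.cvtColor(S["frame"],cv2.COLOR_RGB2GRAY)[r,366:378])
E
```

```text
{'clock': np.float64(7.55), 'position': array([672.269, 142.974, 218.94 ]), 'force': array([ 1.22 , -0.613, -1.115]), 'grip_width': np.float64(19.745)}
170 372.99 [183 183 184 182 179 180 115 116 123 176 171 163]
171 372.79 [183 184 183 178 177 176 112 114 138 174 165 162]
172 372.48 [181 176 177 176 171 169 104 115 159 168 163 165]
173 372.49 [176 180 176 170 166 172 105 110 153 168 166 166]
174 372.48 [179 178 170 163 167 150 104 109 175 168 168 170]
175 372.49 [179 170 164 163 169 154 108 117 173 168 171 169]
176 372.17 [170 166 163 168 175 132 113 123 177 174 170 167]
177 371.97 [166 165 165 168 175 108 114 123 182 171 169 167]
178 371.77 [168 165 165 168 176 114 113 146 178 170 169 170]
179 371.6 [165 161 167 171 176 119 112 167 175 168 172 171]
180 371.49 [160 165 169 171 184 100 111 161 175 171 175 170]
181 371.48 [162 165 165 172 149 102 109 147 178 176 170 171]
182 371.47 [163 185 231 232 192 100 111 179 175 170 170 172]
183 371.31 [186 230 227 231 213  98 147 194 166 167 169 177]
184 371.26 [221 227 226 231 180 104 148 232 212 183 171 174]
185 370.97 [216 217 228 235 133 106 148 229 227 227 216 184]
186 370.62 [225 225 219 183  99 120 196 231 225 223 224 225]
187 370.12 [223 225 222  60  79  81 117 223 224 222 221 225]
188 370.89 [224 225 229 204 127  71 166 230 224 222 224 228]
189 370.0 [228 226 226 233 130 136 236 227 222 223 229 201]
190 370.23 [193 218 230 235 126 135 234 224 225 229 201 161]
191 370.25 [168 169 194 228 125 133 234 228 229 200 160 165]
```

View pics/p3.png

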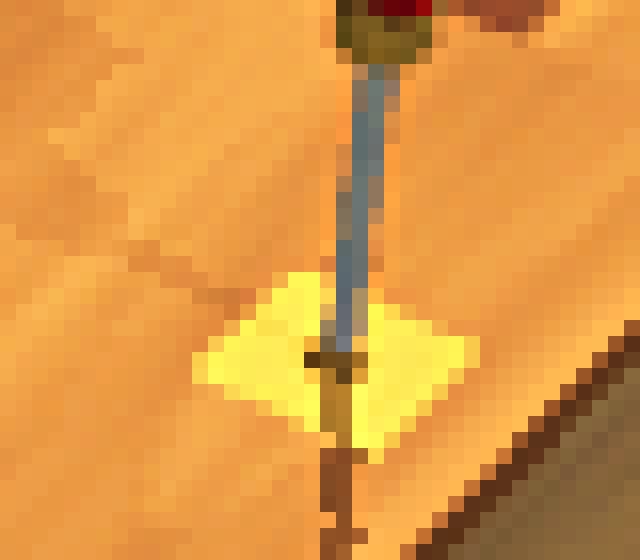

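The tip is right over the hole at (370.7,186.5), with the hole centre at (370.5,187.2). Entering slowly, 1 mm per row.

Call:
{"name": "jog_arm", "arguments": {
  "moves": [
    [[255,-0.0005,0,-0.0025,0,0,0],[255,-0.0005,0,-0.005,0,0,0],[255,-0.0005,0,-0.0075,0,0,0],[255,-0.0005,0,-0.01,0,0,0],[255,-0.0005,0,-0.0125,0,0,0],[255,-0.0005,0,-0.0125,0,0,0]]
  ]
}}

```text
clock: 8.1
position: [671.8, 142.9, 213.6]
eef_rot: [-2.207, -2.235, 0.001]
force: [0.9, 0.1, -1.0]
grip_width: 19.8
gripper_force: 30.0
```

Call:
{"name": "jog_arm", "arguments": {
  "moves": [
    [[255,0,0,-0.0025,0,0,0],[255,0,0,-0.005,0,0,0],[255,0,0,-0.0075,0,0,0],[255,0,0,-0.0075,0,0,0],[255,0,0,-0.0075,0,0,0]]
  ]
}}

```text
clock: 8.52
position: [671.9, 142.9, 210.8]
eef_rot: [-2.207, -2.235, 0.0]
force: [-0.7, 0.0, 0.1]
grip_width: 19.9
gripper_force: 30.0
```

In the hole, 5 mm deep, with no contact force. Continuing to about 18 mm.

Call:
{"name": "jog_arm", "arguments": {
  "moves": [
    [[255,0,0,-0.004,0,0,0],[255,0,0,-0.008,0,0,0],[255,0,0,-0.012,0,0,0],[255,0,0,-0.016,0,0,0],[255,0,0,-0.02,0,0,0],[255,0,0,-0.024,0,0,0],[255,0,0,-0.028,0,0,0],[255,0,0,-0.032,0,0,0],[255,0,0,-0.032,0,0,0],[255,0,0,-0.032,0,0,0]]
  ]
}}

```text
clock: 9.35
position: [671.9, 142.9, 197.9]
eef_rot: [-2.207, -2.235, 0.0]
force: [-0.6, -0.9, -0.8]
grip_width: 19.8
gripper_force: 30.0
```

Call:
{"name": "jog_arm", "arguments": {
  "moves": [
    [[255,0,0,-0.0025,0,0,0],[255,0,0,-0.005,0,0,0],[255,0,0,-0.0075,0,0,0],[255,0,0,-0.01,0,0,0],[255,0,0,-0.01,0,0,0],[255,0,0,-0.01,0,0,0]]
  ]
}}

```text
clock: 9.85
position: [671.9, 142.9, 194.0]
eef_rot: [-2.207, -2.235, 0.0]
force: [-0.2, 0.1, -0.5]
grip_width: 19.8
gripper_force: 30.0
```

Call:
{"name": "jog_arm", "arguments": {
  "moves": [
    [[255,0,0,-0.0025,0,0,0],[255,0,0,-0.005,0,0,0],[255,0,0,-0.0075,0,0,0],[255,0,0,-0.01,0,0,0],[255,0,0,-0.01,0,0,0],[255,0,0,-0.01,0,0,0]]
  ]
}}

```text
clock: 10.35
position: [672.2, 143.0, 191.8]
eef_rot: [2.206, 2.235, 0.002]
force: [-1.8, -0.5, 4.9]
grip_width: 20.0
gripper_force: 30.0
```

Contact with the pad: 4.9 N at 24 mm deep. Pressing in small steps.

Call:
{"name": "jog_arm", "arguments": {
  "moves": [
    [[255,0,0,-0.002,0,0,0],[255,0,0,-0.004,0,0,0],[255,0,0,-0.006,0,0,0],[255,0,0,-0.008,0,0,0],[255,0,0,-0.01,0,0,0],[255,0,0,-0.01,0,0,0],[255,0,0,-0.01,0,0,0]]
  ]
}}

```text
clock: 10.93
position: [672.2, 143.0, 188.5]
eef_rot: [2.206, 2.234, 0.003]
force: [-1.5, -0.3, 7.8]
grip_width: 20.1
gripper_force: 30.0
```

Call:
{"name": "jog_arm", "arguments": {
  "moves": [
    [[255,0,0,-0.002,0,0,0],[255,0,0,-0.004,0,0,0],[255,0,0,-0.004,0,0,0],[255,0,0,-0.004,0,0,0]]
  ]
}}

```text
clock: 11.27
position: [672.3, 142.9, 187.0]
eef_rot: [2.206, 2.234, 0.003]
force: [-2.7, 0.1, 8.6]
grip_width: 20.0
gripper_force: 30.0
```

Call:
{"name": "jog_arm", "arguments": {
  "moves": [
    [[255,0,0,-0.0015,0,0,0],[255,0,0,-0.003,0,0,0],[255,0,0,-0.003,0,0,0],[255,0,0,-0.003,0,0,0]]
  ]
}}

```text
clock: 11.6
position: [672.3, 142.9, 185.9]
eef_rot: [2.206, 2.234, 0.003]
force: [-1.6, -1.4, 8.5]
grip_width: 20.0
gripper_force: 30.0
```

Call:
{"name": "jog_arm", "arguments": {
  "moves": [
    [[255,0,0,-0.0015,0,0,0],[255,0,0,-0.003,0,0,0],[255,0,0,-0.003,0,0,0],[255,0,0,-0.003,0,0,0]]
  ]
}}

```text
clock: 11.93
position: [672.3, 143.0, 184.8]
eef_rot: [2.206, 2.234, 0.003]
force: [-1.1, -0.2, 8.5]
grip_width: 19.9
gripper_force: 30.0
```

Call:
{"name": "jog_arm", "arguments": {
  "moves": [
    [[255,0,0,-0.0015,0,0,0],[255,0,0,-0.003,0,0,0],[255,0,0,-0.003,0,0,0],[255,0,0,-0.003,0,0,0]]
  ]
}}

```text
clock: 12.27
position: [672.3, 142.9, 183.8]
eef_rot: [2.206, 2.234, 0.003]
force: [-1.4, 0.1, 8.7]
grip_width: 19.8
gripper_force: 30.0
```

```bash
cat > handle.py <<'E'
from h import *
st=status.state();print(st["clock"],np.round(st["force"],2),np.round(st["position"],1))
def handle():
    for n in("scene","top"):
        s=snapshot(n);P=pts(s);h=cv2.cvtColor(s["frame"],cv2.COLOR_RGB2HSV)
        m=(h[...,0]>18)&(h[...,0]<34)&(h[...,1]>130)&(P[...,2]>88)&(P[...,2]<106)&(P[...,0]>380)&(P[...,0]<540)&(P[...,1]>80)&(P[...,1]<230)
        q=P[m];print(n,len(q),q.mean(0).round(1) if len(q) else "",cv2.minAreaRect(q[:,:2].astype(np.float32)) if len(q)>3 else "")
handle()
E
python3 handle.py
```

```text
12.2667 [-1.35  0.11  8.74] [672.3 142.9 183.8]
scene 99 [495.2 153.4  98.6] ((499.5342712402344, 156.6998291015625), (103.79847717285156, 23.489091873168945), 83.8017807006836)
top 0
```

Call:
{"name": "jog_arm", "arguments": {
  "moves": [
    [[255,0,0,-0.0015,0,0,0],[255,0,0,-0.003,0,0,0],[255,0,0,-0.003,0,0,0],[255,0,0,-0.003,0,0,0]]
  ]
}}

```text
clock: 12.7
position: [672.3, 142.9, 182.2]
eef_rot: [2.206, 2.234, 0.003]
force: [-1.9, 0.4, 7.4]
grip_width: 19.6
gripper_force: 30.0
```

```bash
python3 handle.py
```

```text
12.7 [-1.87  0.35  7.36] [672.3 142.9 182.2]
scene 100 [467.8 158.5  98.4] ((473.63671875, 159.75778198242188), (108.5124282836914, 25.6076602935791), 84.80030822753906)
top 0
```

The latch has let go: the handle moved from x=494 to 467 and the force dropped. Withdrawing the rod and carrying it back above its rack hole.

Call:
{"name": "jog_arm", "arguments": {
  "moves": [
    [[255,0,0,0.01,0,0,0],[255,0,0,0.03,0,0,0],[255,0,0,0.06,0,0,0],[255,0,0,0.1,0,0,0],[255,0,0,0.15,0,0,0],[255,0,0,0.2,0,0,0],[255,0,0,0.25,0,0,0],[255,0,0,0.25,0,0,0]]
  ]
}}

```text
clock: 13.47
position: [673.9, 143.2, 284.2]
eef_rot: [2.204, 2.232, 0.01]
force: [-0.1, 0.2, 0.0]
grip_width: 20.1
gripper_force: 30.0
```

Call:
{"name": "jog_arm", "arguments": {
  "moves": [
    [[255,-0.04,-0.08,0,0,0,0],[255,-0.08,-0.16,0,0,0,0],[255,-0.12,-0.24,0,0,0,0],[255,-0.16,-0.32,0,0,0,0],[255,-0.2,-0.4,0,0,0,0],[255,-0.24,-0.48,0,0,0,0],[255,-0.28,-0.56,0,0,0,0],[255,-0.32,-0.64,0,0,0,0],[255,-0.36,-0.72,0,0,0,0],[255,-0.4,-0.8,0,0,0,0],[255,-0.424,-0.865,-0.02,0,0,0],[255,-0.424,-0.865,-0.1,0,0,0],[255,-0.424,-0.865,-0.18,0,0,0],[255,-0.424,-0.865,-0.23,0,0,0],[255,-0.424,-0.865,-0.268,0,0,0],[255,-0.424,-0.865,-0.268,0,0,0],[255,-0.424,-0.865,-0.268,0,0,0],[255,-0.424,-0.865,-0.268,0,0,0],[255,-0.424,-0.865,-0.268,0,0,0]]
  ]
}}

```text
clock: 15.05
position: [503.3, -203.4, 173.7]
eef_rot: [2.205, 2.234, 0.001]
force: [-0.6, 0.9, -0.4]
grip_width: 19.8
gripper_force: 30.0
```

```bash
python3 - <<'E'
from h import *
st=status.state(); print({k:np.round(v,3) for k,v in st.items() if k in("clock","position","force","grip_width")})
S=snapshot("scene");f=S["frame"]
cv2.imwrite("pics/p4.png",cv2.resize(f[210:310,180:280,::-1],(600,600),interpolation=cv2.INTER_NEAREST))
def pr(p):
    c=S["K"]@(S["R"]@np.array(p,float)+S["t"]);return (c[:2]/c[2]).round(1)
p=st["position"];print("tip",pr(p-[0,0,86]),"hole top pred",pr([502.4,-203.1,75]),pr([502.4,-203.1,75+11]))
E
```

```text
{'clock': np.float64(15.05), 'position': array([ 503.256, -203.416,  173.699]), 'force': array([-0.575,  0.933, -0.36 ]), 'grip_width': np.float64(19.781)}
tip [239.8 253.6] hole top pred [240.3 256.8] [239.7 253.8]
```

View pics/p4.png

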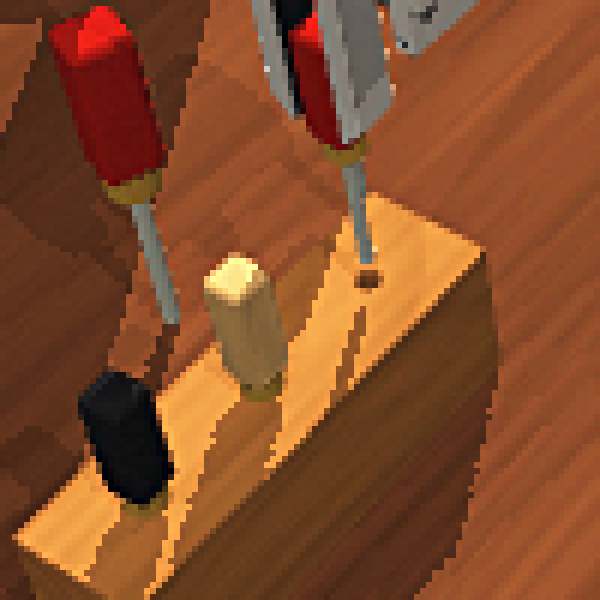

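The tip is at (240.5,253.3) and the hole at (241,256), with the hole free and the rod nearly centred over it. Nudging +0.8 mm in y and entering slowly.

Call:
{"name": "jog_arm", "arguments": {
  "moves": [
    [[255,0,0.002,-0.005,0,0,0],[255,0,0.002,-0.01,0,0,0],[255,0,0.002,-0.015,0,0,0],[255,0,0.002,-0.02,0,0,0],[255,0,0.002,-0.0225,0,0,0],[255,0,0.002,-0.025,0,0,0],[255,0,0.002,-0.0275,0,0,0],[255,0,0.002,-0.03,0,0,0],[255,0,0.002,-0.0325,0,0,0],[255,0,0.002,-0.035,0,0,0],[255,0,0.002,-0.035,0,0,0],[255,0,0.002,-0.035,0,0,0]]
  ]
}}

```text
clock: 16.1
position: [502.4, -202.3, 158.4]
eef_rot: [-2.207, -2.235, -0.0]
force: [0.4, 0.5, -0.9]
grip_width: 20.0
gripper_force: 30.0
```

Call:
{"name": "jog_arm", "arguments": {
  "moves": [
    [[255,0,0,-0.005,0,0,0],[255,0,0,-0.01,0,0,0],[255,0,0,-0.015,0,0,0],[255,0,0,-0.02,0,0,0],[255,0,0,-0.02,0,0,0],[255,0,0,-0.02,0,0,0]]
  ]
}}

```text
clock: 16.6
position: [502.3, -202.2, 150.3]
eef_rot: [-2.207, -2.235, 0.0]
force: [-0.5, 0.2, -1.4]
grip_width: 19.9
gripper_force: 30.0
```

Call:
{"name": "jog_arm", "arguments": {
  "moves": [
    [[255,0,0,-0.015,0,0,0],[255,0,0,-0.03,0,0,0],[255,0,0,-0.045,0,0,0],[255,0,0,-0.06,0,0,0],[255,0,0,-0.075,0,0,0],[255,0,0,-0.09,0,0,0],[255,0,0,-0.105,0,0,0],[255,0,0,-0.118,0,0,0],[255,0,0,-0.128,0,0,0],[255,0,0,-0.128,0,0,0],[255,0,0,-0.128,0,0,0]]
  ]
}}

```text
clock: 17.52
position: [502.3, -202.2, 99.1]
eef_rot: [-2.207, -2.235, -0.0]
force: [0.0, -0.5, -0.6]
grip_width: 19.6
gripper_force: 30.0
```

Call:
{"name": "jog_arm", "arguments": {
  "moves": [
    [[255,0,0,-0.0025,0,0,0],[255,0,0,-0.005,0,0,0],[255,0,0,-0.006,0,0,0],[255,0,0,-0.006,0,0,0],[255,0,0,-0.006,0,0,0]]
  ]
}}

```text
clock: 17.93
position: [502.4, -202.3, 97.0]
eef_rot: [2.207, 2.235, 0.0]
force: [-0.8, 0.0, -1.0]
grip_width: 19.8
gripper_force: 30.0
```

Call:
{"name": "jog_arm", "arguments": {
  "moves": [
    [[255,0,0,-0.0015,0,0,0],[255,0,0,-0.0025,0,0,0],[255,0,0,-0.004,0,0,0],[255,0,0,-0.004,0,0,0],[255,0,0,-0.004,0,0,0]]
  ]
}}

```text
clock: 18.35
position: [502.4, -202.3, 95.8]
eef_rot: [2.207, 2.235, 0.0]
force: [-2.0, -0.1, 4.0]
grip_width: 19.6
gripper_force: 30.0
```

Collar seated with 4 N up. Releasing and rising.

Call:
{"name": "jog_arm", "arguments": {
  "moves": [
    [[200,0,0,0,0,0,0],[120,0,0,0,0,0,0],[0,0,0,0,0,0,0],[0,0,0,0,0,0,0],[0,0,0,0,0,0,0],[0,0,0,0,0,0,0],[0,0,0,0,0,0,0],[0,0,0,0.05,0,0,0],[0,0,0,0.12,0,0,0],[0,0,0,0.2,0,0,0],[0,0,0,0.3,0,0,0],[0,0,0,0.4,0,0,0],[0,0,0,0.5,0,0,0],[0,0,0,0.5,0,0,0],[0,-0.25,0.4,0.5,0,0,0],[0,-0.25,0.4,0.5,0,0,0],[0,-0.25,0.4,0.5,0,0,0],[0,-0.25,0.4,0.5,0,0,0],[0,-0.25,0.4,0.5,0,0,0],[0,-0.25,0.4,0.5,0,0,0]]
  ]
}}

```text
clock: 20.02
position: [399.2, -38.8, 295.4]
eef_rot: [-2.202, -2.238, -0.001]
force: [0.7, 0.4, -0.8]
grip_width: 93.7
gripper_force: 0.0
```

```bash
python3 - <<'E'
from handle import *
print(st["grip_width"],st["eef_rot"])
S=snapshot("scene");T=snapshot("top")
P=pts(S);h=cv2.cvtColor(S["frame"],cv2.COLOR_RGB2HSV)
red=(((h[...,0]<6)|(h[...,0]>172))&(h[...,1]>170)&(h[...,2]>70));m=red&(P[...,0]>480)&(P[...,0]<525)&(P[...,2]>80)
q=P[m];print("rod top",q[:,2].max(),q[q[:,2]>q[:,2].max()-8].mean(0))
cv2.imwrite("pics/p5.png",np.hstack([cv2.resize(S["frame"][130:330,170:370,::-1],(400,400)),cv2.resize(T["frame"][130:290,200:360,::-1],(400,400))]))
E
```

```text
20.0167 [ 0.74  0.43 -0.8 ] [399.2 -38.8 295.4]
scene 102 [468.  157.5  98.8] ((472.363037109375, 160.08717346191406), (104.99304962158203, 21.94403076171875), 84.14009094238281)
top 100 [469.8 160.1  99.3] ((477.7831726074219, 161.2801513671875), (105.49462890625, 38.273094177246094), 85.58123016357422)
93.71018877273325 [-2.20207937e+00 -2.23826356e+00 -1.45511975e-03]
rod top 141.99574066071406 [ 505.82086304 -202.3427471   138.73385193]
```

View pics/p5.png

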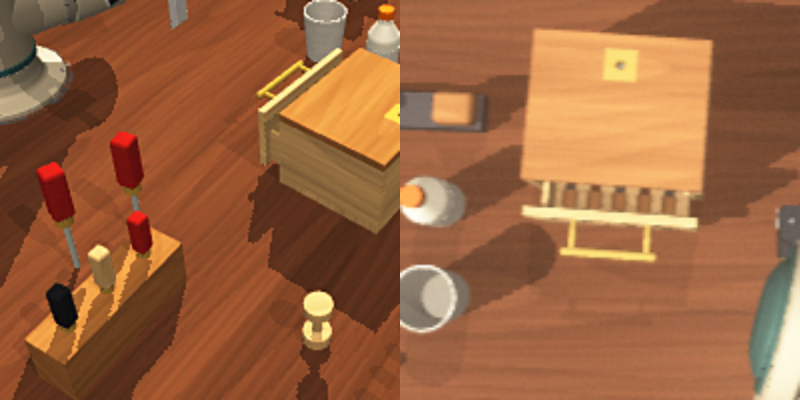

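The rod is home: its top is at 142 mm, the same as before, and the neighbours haven't moved. The drawer is out by about 27 mm, with the handle bar between posts in the right panel at (608,255). I'll locate the bar precisely while moving towards it.

Call:
{"name": "jog_arm", "arguments": {
  "moves": [
    [[157,0.1,0.35,-0.1,0,0,-0.061],[157,0.1,0.35,-0.1,0,0,-0.061],[157,0.1,0.35,-0.1,0,0,-0.061],[157,0.1,0.35,-0.1,0,0,-0.061],[157,0.1,0.35,-0.1,0,0,-0.061],[157,0.1,0.35,-0.1,0,0,-0.061],[157,0.1,0.35,-0.1,0,0,-0.061],[157,0.1,0.35,-0.1,0,0,-0.061]]
  ]
}}

```text
clock: 20.88
position: [443.0, 96.3, 255.4]
eef_rot: [2.314, 2.124, -0.001]
force: [-0.5, -0.4, 0.4]
grip_width: 44.0
gripper_force: 0.0
```

```bash
python3 - <<'E'
from h import *
st=status.state();print(st["clock"],st["position"].round(1),st["eef_rot"].round(3),st["grip_width"])
a=np.deg2rad(-4.7);ex=np.array([np.cos(a),np.sin(a)]);ey=np.array([-ex[1],ex[0]]);c0=np.array([623,147.6])
for n in("scene","top"):
    s=snapshot(n);P=pts(s);h=cv2.cvtColor(s["frame"],cv2.COLOR_RGB2HSV)
    m=(h[...,0]>18)&(h[...,0]<34)&(h[...,1]>130)&(P[...,2]>88)&(P[...,2]<106)&(P[...,0]>430)&(P[...,0]<540)&(P[...,1]>80)&(P[...,1]<230)
    q=P[m];
    if len(q)==0: continue
    l=(q[:,:2]-c0)@np.c_[ex,ey]
    hist,e=np.histogram(l[:,0],bins=np.arange(-175,-110,3));print(n,dict(zip(e[:-1].tolist(),hist.tolist())),"y",l[:,1].min(),l[:,1].max())
    b=l[l[:,0]<np.percentile(l[:,0],5)+10];print("bar x",b[:,0].mean(),b[:,1].min(),b[:,1].max(),"world",c0+b[:,0].mean()*ex+ey*(b[:,1].min()+b[:,1].max())/2,q[:,2].mean())
E
```

```text
20.8833 [443.   96.3 255.4] [ 2.314e+00  2.124e+00 -1.000e-03] 44.0070120712334
scene {-175: 0, -172: 0, -169: 0, -166: 0, -163: 12, -160: 29, -157: 39, -154: 7, -151: 3, -148: 3, -145: 4, -142: 2, -139: 1, -136: 0, -133: 0, -130: 0, -127: 0, -124: 0, -121: 0, -118: 0, -115: 0} y -52.45649959889995 53.438868640941166
bar x -157.09376527861141 -52.45649959889995 53.438868640941166 world [466.47472721 160.9615617 ] 98.821847136843
```

Call:
{"name": "jog_arm", "arguments": {
  "moves": [
    [[165,0.057,0.16,0,0,0,0],[165,0.057,0.16,0,0,0,0],[165,0.057,0.16,-0.1,0,0,0],[165,0.057,0.16,-0.18,0,0,0],[165,0.057,0.16,-0.24,0,0,0],[165,0.057,0.16,-0.24,0,0,0],[165,0.057,0.16,-0.24,0,0,0],[165,0.057,0.16,-0.24,0,0,0]]
  ]
}}

```text
clock: 21.65
position: [466.6, 161.4, 161.0]
eef_rot: [2.312, 2.125, 0.004]
force: [-0.5, -0.0, 0.2]
grip_width: 33.8
gripper_force: 0.0
```

Call:
{"name": "jog_arm", "arguments": {
  "moves": [
    [[165,0,0,-0.04,0,0,0],[165,0,0,-0.08,0,0,0],[165,0,0,-0.12,0,0,0],[165,0,0,-0.12,0,0,0]]
  ]
}}

```text
clock: 21.98
position: [464.9, 161.3, 111.1]
eef_rot: [-2.312, -2.126, 0.001]
force: [-0.8, 0.1, 1.0]
grip_width: 33.0
gripper_force: 0.0
```

Call:
{"name": "jog_arm", "arguments": {
  "moves": [
    [[165,0,0,-0.01,0,0,0],[165,0,0,-0.02,0,0,0],[165,0,0,-0.03,0,0,0],[165,0,0,-0.04,0,0,0],[165,0,0,-0.04,0,0,0]]
  ]
}}

```text
clock: 22.4
position: [465.0, 161.7, 95.1]
eef_rot: [-2.312, -2.127, 0.0]
force: [-1.0, -0.2, 0.2]
grip_width: 33.3
gripper_force: 0.0
```

No contact, and the fingers are now past the bar. Going down the rest and closing.

Call:
{"name": "jog_arm", "arguments": {
  "moves": [
    [[165,0,0,-0.015,0,0,0],[165,0,0,-0.03,0,0,0],[165,0,0,-0.045,0,0,0],[165,0,0,-0.045,0,0,0],[190,0,0,-0.045,0,0,0],[210,0,0,-0.045,0,0,0],[255,0,0,-0.045,0,0,0],[255,0,0,-0.045,0,0,0],[255,0,0,-0.045,0,0,0],[255,0,0,-0.045,0,0,0]]
  ],
  "grip_force": 20
}}

```text
clock: 23.23
position: [464.7, 161.8, 77.4]
eef_rot: [-2.312, -2.127, 0.0]
force: [-1.3, 0.2, 0.5]
grip_width: 10.4
gripper_force: 20.0
```

Bar gripped, width 10.4 mm. Pulling along the chest's -x.

Call:
{"name": "jog_arm", "arguments": {
  "moves": [
    [[255,-0.01,0.0008,0,0,0,0],[255,-0.02,0.0016,0,0,0,0],[255,-0.03,0.0025,0,0,0,0],[255,-0.04,0.0033,0,0,0,0],[255,-0.05,0.0041,0,0,0,0],[255,-0.06,0.0049,0,0,0,0],[255,-0.07,0.0057,0,0,0,0],[255,-0.08,0.0066,0,0,0,0],[255,-0.09,0.0074,0,0,0,0],[255,-0.1,0.0082,0,0,0,0],[255,-0.105,0.0086,0,0,0,0],[255,-0.105,0.0086,0,0,0,0]]
  ]
}}

```text
clock: 24.23
position: [422.0, 165.3, 77.4]
eef_rot: [-2.311, -2.127, 0.001]
force: [-1.2, 1.1, 1.5]
grip_width: 9.9
gripper_force: 20.0
```

Call:
{"name": "jog_arm", "arguments": {
  "moves": [
    [[255,-0.004,0.0003,0,0,0,0],[255,-0.008,0.0006,0,0,0,0],[255,-0.01,0.0008,0,0,0,0],[255,-0.01,0.0008,0,0,0,0],[255,-0.01,0.0008,0,0,0,0]]
  ]
}}

```text
clock: 24.65
position: [419.1, 165.5, 77.4]
eef_rot: [-2.312, -2.127, 0.0]
force: [0.9, 0.5, 1.8]
grip_width: 9.9
gripper_force: 20.0
```

Call:
{"name": "jog_arm", "arguments": {
  "moves": [
    [[255,-0.0025,0.0002,0,0,0,0],[255,-0.005,0.0004,0,0,0,0],[255,-0.0075,0.0006,0,0,0,0],[255,-0.0075,0.0006,0,0,0,0],[255,-0.0075,0.0006,0,0,0,0]]
  ]
}}

```text
clock: 25.07
position: [416.1, 165.8, 77.4]
eef_rot: [-2.312, -2.127, -0.0]
force: [0.4, -0.7, 1.1]
grip_width: 10.4
gripper_force: 20.0
```

Call:
{"name": "jog_arm", "arguments": {
  "moves": [
    [[255,-0.0025,0.0002,0,0,0,0],[255,-0.005,0.0004,0,0,0,0],[255,-0.005,0.0004,0,0,0,0],[255,-0.005,0.0004,0,0,0,0]]
  ]
}}

```text
clock: 25.4
position: [415.4, 165.8, 77.4]
eef_rot: [2.31, 2.126, 0.003]
force: [4.9, -1.1, -1.7]
grip_width: 10.3
gripper_force: 20.0
```

Call:
{"name": "jog_arm", "arguments": {
  "moves": [
    [[255,-0.0025,0.0002,0,0,0,0],[255,-0.005,0.0004,0,0,0,0],[255,-0.005,0.0004,0,0,0,0],[255,-0.005,0.0004,0,0,0,0]]
  ]
}}

```text
clock: 25.73
position: [415.4, 165.9, 77.4]
eef_rot: [2.308, 2.125, 0.007]
force: [8.7, -1.0, -5.8]
grip_width: 10.4
gripper_force: 20.0
```

At the stop: 8.7 N with no further travel. Opening a little, then rising straight up.

Call:
{"name": "jog_arm", "arguments": {
  "moves": [
    [[165,0,0,0,0,0,0],[165,0.004,0,0,0,0,0],[165,0.004,0,0,0,0,0],[165,0.004,0,0,0,0,0],[165,0.004,0,0,0,0,0],[165,0.004,0,0,0,0,0]]
  ]
}}

```text
clock: 26.23
position: [413.0, 166.0, 77.1]
eef_rot: [-2.311, -2.127, 0.002]
force: [0.4, 0.1, -0.0]
grip_width: 32.8
gripper_force: 0.0
```

Call:
{"name": "jog_arm", "arguments": {
  "moves": [
    [[165,0,0,0.02,0,0,0],[165,0,0,0.06,0,0,0],[165,0,0,0.12,0,0,0],[165,0,0,0.2,0,0,0],[165,0,0,0.3,0,0,0],[165,0,0,0.4,0,0,0],[165,0,0,0.5,0,0,0],[165,-0.2,-0.4,0.5,0,0,0],[165,-0.2,-0.4,0.5,0,0,0],[165,-0.2,-0.4,0.5,0,0,0],[165,-0.2,-0.4,0.5,0,0,0],[165,-0.2,-0.4,0.5,0,0,0],[165,-0.2,-0.4,0.5,0,0,0],[165,-0.2,-0.4,0.5,0,0,0]]
  ]
}}

```text
clock: 27.4
position: [333.7, 6.0, 277.9]
eef_rot: [2.314, 2.124, 0.003]
force: [0.8, -0.1, 0.0]
grip_width: 33.1
gripper_force: 0.0
```

```bash
python3 - <<'E'
from handle import *
S=snapshot("scene");T=snapshot("top")
cv2.imwrite("pics/p6.png",np.hstack([cv2.resize(S["frame"][:,:,::-1],(400,400)),cv2.resize(T["frame"][100:300,170:490,::-1],(400,250)) if 0 else cv2.resize(T["frame"][120:300,170:490,::-1],(400,400))]))
E
```

```text
27.4 [ 0.83 -0.08  0.05] [333.7   6.  277.9]
scene 96 [421.3 162.   98.8] ((425.0079345703125, 163.37615966796875), (106.0007553100586, 23.235748291015625), 86.42622375488281)
top 80 [422.4 164.5  99.2] ((430.14422607421875, 162.35507202148438), (100.78376007080078, 37.87580108642578), 85.60984802246094)
```

View pics/p6.png

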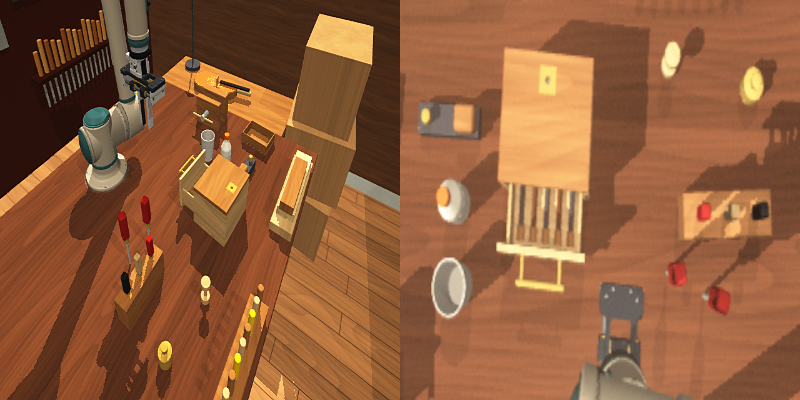

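The drawer is fully out: the handle has travelled about 75 mm and stopped against the stop, right panel (540,285). The rod is home in the rack at (704,212), and the other things are where they were. Handing in.

```bash
python3 -c "
from cell import manip; print(manip.sign_off())"
```

```text
the job is handed in; nothing more can be done
None
```

The latch was released with about 9 N on the rod, the rod is back fully home in its rack hole, the drawer is out to its stop and nothing else looks moved; the job was handed in after about 27 s, with no verdict reported.

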